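# Free a stuck board carrier on a roller track, under emergency stop

## Task

A board carrier has stuck askew on the roller track, short of the end stop. Press the mushroom stop button down until it latches, and only then slide the carrier along the rollers until it sits square and fully home against the end stop; then turn the mushroom clockwise to release it so that it springs right back up and the track can run again. Keep the carrier down on the rollers, and leave the speed dial and everything else on the bench as they are.

Things in the scene. Friction and masses are not known exactly. Their poses are not given: they have to be found in the camera images.
- mushroom_top (a point): centre of the top of the round red mushroom head of the stop button, 44 mm across and 20 mm thick, upright on the grey control box near one end of its lid. Released, the top is 42 mm above the lid; latched, 7.9 mm lower. Under the head a black collar, 34 mm across, stands 9 mm off the lid and a 60 mm yellow disc 3 mm; beside the head it is free down to the lid. z up; turns with the head
- box_lid (a point): centre of the lid of the fixed grey control box: flat, 100 mm (x) by 160 mm (y), 60 mm above the bench, z up. The mushroom's axis is at y = -45 mm, the speed dial's at y = +50 mm
- mushroom (a joint): how far the mushroom is pressed down, m: 0 released (up), about 0.0079 when latched, 0.010 at its stop. Spring force about 4 N at the start, 7 N at 0.004 (the catch) and 7.5 N just before the stop; pressed to its stop and let go, it stays latched. A force stop set too low ends the stroke before the latch
- mushroom_head (a joint): turn of the mushroom head, rad, clockwise seen from above, 0 to 1.05 (its stop); a light spring (at most 0.15 N m) brings it back to 0. Once latched, the catch lets go at a turn of about 0.6 and the head then rises by its spring as soon as nothing holds it (a firm grip holds it down until let go)
- dial_pointer (a point): tip of the pointer of the black speed dial, a bar knob 34 mm across and 44 mm high at the other end of the lid. To be left alone
- track_stop (a point): point midway between the faces of the two rubber buffers of the track's end stop, at the height of the roller tops (70 mm above the bench). y points along the track towards the stop, z up. Rollers from y = -420 mm up to the stop; 20 mm wide buffers at x = -52 and +52 mm, 13 mm above the rollers; aluminium side frames 152 mm apart inside, 184 mm over all, 15 mm higher than the rollers
- carrier: board carrier on the rollers: dark plate 130 mm (x) by 180 mm (y), 8 mm thick, a smooth aluminium bar 24 mm high across each end (outer faces at y = -90 and +90 mm), a green circuit board between; 0.35 to 0.7 kg. Origin: centre of the underside; +y faces the stop. Home: +y face on both buffers. A few N on the middle of the -y bar slide it; 10 to 15 N there, or on its lagging side, square it
- solder_reel: upright aluminium solder reel, 60 mm across, 54 mm high, origin under its centre; a bystander
- flux_bottle: white plastic bottle, 42 mm across, 120 mm high, origin under its centre; a bystander
- multimeter: hand-held multimeter lying flat, 150 x 78 x 34 mm, origin under its centre; a bystander
- tip_cleaner: dark steel pot with brass wool, 72 mm across, 55 mm high, origin under its centre; a bystander
- solder_station: mint-green soldering station, 142 x 110 x 92 mm, origin under its centre; a bystander that may change places with the control box
- parts_bin: black open bin, 120 x 160 x 60 mm, origin under its centre; a bystander
Not all that is in view belongs to the job. Leave any blue look-alike of the part that bears mushroom_top alone.

How it is judged:
By the outcome, as a careful person would: the job done as asked, in the order asked, and still so for the second after the job is handed in, with the robot touching nothing.
It also fails if it takes over 61 s, if anything falls off the work surface, if the arm or the gripper's body presses on something with over 40 N, if the wrist force passes 120 N, or if a joint passes its speed limit or range.

## Robot

A 6-joint arm with a two-finger parallel gripper is mounted at the origin on the work surface. World frame = base frame: x ahead of the robot, y to its left, z up, the work surface at z = 0. Lengths are in m, angles in rad, forces in N, time in s.
With the tool pointing down it reaches from about 0.225 to 0.725 m from the base axis. Payload 3.1 kg.
Tool frame: the origin (TCP) lies on the centre line of the jaws, within the pads' length; the fingertips stand 25 mm ahead of it and the grasp point (between the pads) lies 6 mm ahead of it; z points along the fingers, y is the direction in which the jaws open and shut (so a half turn about z gives the same grasp; the last joint's range is limited). The gripper opens to 85 mm and grips with 20 to 120 N. Pads are 22 mm wide; open, the fingers measure 114 mm over their backs; the gripper's body (76 mm by 85 mm) begins 54 mm behind the grasp point. The pads swing forward as they close: fully open they stand 13 mm farther back than shut.
Start: joints at [1.085, 0.048, 0.099, 1.622, 0, 1.443], TCP at [0.184, 0.492, 0.256] pointing down, gripper open.
Joint ranges: [-2.91, 2.91], [-0.99, 1.94], [-1.21, 1.42], [-2.12, 2.29], [-1.49, 1.47], [-3.14, 3.14]. Speed limits (rad/s): [2.79, 2.79, 3.14, 3.14, 3.14, 3.14].

## Interface

Orientations are given as a unit quaternion [w, x, y, z].
In Python, from workcell import robot gives the robot as it stands.
- The arm moves only by the tool jog_arm, never from a script. Its argument "motion" is text: rows parted by semicolons, each of 7 numbers parted by spaces: the turn, a rotation vector about the world's x, y, z in units of 5 degrees (1.0 is 5 degrees), then the shift along the world's x, y, z in units of 30 mm (1.0 is 30 mm), then the finger opening in mm, from 0 to 85.4. In form: wx wy wz x y z fingers; .... A call has 1 to 8 rows; each row is the pose to reach, as a shift and turn from the pose commanded when the call began; what a row does not reach only later rows make up. A row lasts 1/10 s, in which the tool goes at most 50 mm and 8.59 degrees, less where a joint would pass 70% of its speed; a pose out of reach is approached as far as the arm can. A call with a gripper value outside its range is refused whole. The fingers move at their own pace and stop on an object; the grip force is fixed at half the most. Time passes only in rows, so rows that repeat a pose let the fingers close. It gives the time, the measured TCP pose, the force and the opening at its end, in the units of the state.
- robot.observe(): the state, without advancing time (a new reading comes with each control period).
- robot.get_image(name): name is "scene" or "side" or "wrist"; returns (picture, depth): 384x512x3 uint8, red, green, blue; 384x512 float32, m along the optical axis (not along the pixel's ray), 0 where there is no reading.
- robot.camera_info(name): a dict with "fov_y" (degrees; the focal length in pixels is half the picture's height over the tangent of half this angle, whatever the lens; pixels are square), "cx", "cy" (the principal point, pixels), "extrinsics" (4x4, takes a point from world to camera coordinates). Camera axes: x right, y up, looking along -z (the intrinsics and any distortion apply to the point x, -y, -z); pixel columns grow to the right and rows downward; lengths in m; the calibration is good to about 2 mm. The wrist camera is an equidistant fisheye: a pixel r from the principal point sees the ray r / f radians off the axis. A picture is of the moment at which its call begins: read the wrist's pose just before it. camera_info takes no time and is no camera call; for the wrist camera it gives the pose at the moment of the call.
- robot.job_done(): hands the job in, once; it reports no verdict.
The state is a dict: "time": time; "q": joint angles; "qd": joint speeds; "joint_efforts": joint torques, N m; "tool_pos": TCP position; "tool_rot": TCP orientation; "wrist_force": force on the tool from outside, world axes, zero at the start; "wrist_torque": the same for the moment, N m; "finger_gap": finger opening in m.
Only numpy, scipy, OpenCV 4.12 (cv2) and the standard library are available. Lean on these libraries where they do the work, as an engineer would, in place of code of your own. Each camera call takes 0.05 s, during which the arm holds its last target. There are 200 camera calls.

## Working session

There is one attempt and no reset: what is moved stays moved. The work goes in short steps, Python scripts to look and compute and a tool call to move; the robot and the scene stay as the last step left them, time stands still between calls to the robot, and variables do not carry over. Pictures are saved under pics/ and viewed, on a budget of 10 in all, crops included, one or two more only if the job needs it, and the job is handed in when it is done.

Besides the shell and the picture viewer there is one more tool, called after ">>>" as name(argument=value, ...) on one line, values as JSON. jog_arm: Moves the arm, as the interface text tells. Its arguments: {"type":"object","properties":{"motion":{"type":"string"}},"required":["motion"]}

```bash
ls; mkdir -p pics; cat > h.py <<'E'
import numpy as np, cv2
from workcell import robot
def grab(n):
    i=robot.camera_info(n); im,d=robot.get_image(n)
    return im,d,i
def save(p,im): cv2.imwrite('pics/'+p,cv2.cvtColor(im,cv2.COLOR_RGB2BGR))
def world(i,d,us,vs,fish=False,z=None):
    """pixels -> world, by depth d (array of values) or on plane z"""
    us=np.asarray(us,float);vs=np.asarray(vs,float)
    f=192/np.tan(np.radians(i['fov_y'])/2)
    x=(us-i['cx'])/f;y=(vs-i['cy'])/f
    if fish:
        r=np.hypot(x,y)+1e-12;s=np.tan(r)/r;x=x*s;y=y*s
    ray=np.stack([x,-y,-np.ones_like(x)],-1)
    E=np.array(i['extrinsics']);R=E[:3,:3];t=E[:3,3]
    C=-R.T@t
    w=ray@R
    if z is not None: d=(z-C[2])/w[...,2]
    return C+w*np.asarray(d)[...,None]
E
python3 - <<'E'
from h import *
for n in('scene','side','wrist'):
    im,d,i=grab(n);np.savez('/tmp/'+n,im=im,d=d);print(n,i)
    save(n+'0.png',im)
a=[cv2.imread(f'pics/{n}0.png') for n in('scene','side')]
print(robot.observe())
E
```

```text
pics
scene {'fov_y': 42.19131988438855, 'cx': 250.95222915743838, 'cy': 193.185345122579, 'extrinsics': array([[ 0.26414565,  0.9643604 ,  0.01536562, -0.1448162 ],
       [-0.55975695,  0.14030894,  0.81669184,  0.18169374],
       [ 0.78542933, -0.22432661,  0.57686943, -2.03906078],
       [ 0.        ,  0.        ,  0.        ,  1.        ]])}
side {'fov_y': 57.500735118727576, 'cx': 258.3512059122176, 'cy': 194.10318958503785, 'extrinsics': array([[ 0.91763142, -0.39743092,  0.00111508, -0.40420564],
       [ 0.24921348,  0.57759204,  0.77735454, -0.19487344],
       [-0.30958879, -0.71304706,  0.62906174, -1.07109323],
       [ 0.        ,  0.        ,  0.        ,  1.        ]])}
wrist {'fov_y': 65.70646984690485, 'cx': 258.97004423079926, 'cy': 191.1616477579006, 'extrinsics': array([[ 0.34988391,  0.93679112, -0.00191192, -0.52448419],
       [-0.89948432,  0.33537848, -0.28008792,  0.03703968],
       [-0.26174266,  0.099718  ,  0.95997245, -0.37904004],
       [ 0.        ,  0.        ,  0.        ,  1.        ]])}
{'time': 0.15, 'q': array([ 1.08518749e+00,  4.85871238e-02,  9.79390746e-02,  1.62203310e+00,
       -7.99101476e-06,  1.44298969e+00]), 'qd': array([ 0.00030911,  0.00087809,  0.00490951, -0.00105767, -0.00189697,
        0.00035273]), 'joint_efforts': array([ 1.72326025e-03, -3.39259064e+01,  3.20424521e+01,  1.52824359e-02,
       -1.05846930e-04, -7.52101869e-06]), 'tool_pos': array([0.18366974, 0.49134453, 0.25537331]), 'tool_rot': array([-2.80724728e-04,  1.77948240e-01,  9.84039398e-01, -8.99635967e-04]), 'wrist_force': array([-0.18437819, -0.53670964,  0.18371928]), 'wrist_torque': array([ 0.0451379 , -0.04574877,  0.03968865]), 'finger_gap': 0.08526242353315791}
```

View pics/scene0.png

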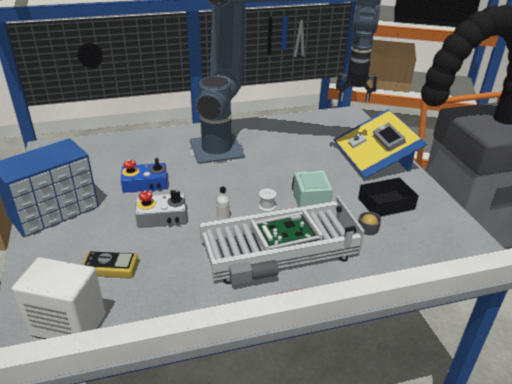

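View pics/side0.png

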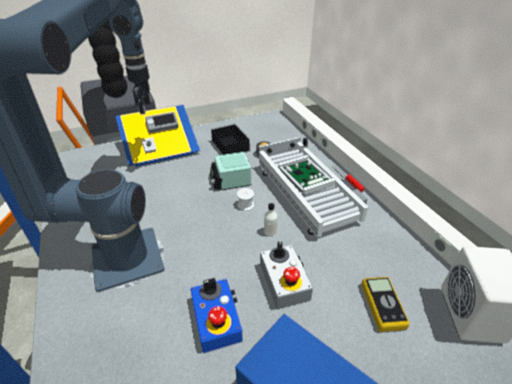

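The scene view shows two red mushrooms. One is on the grey box at scene (146,197) / side (292,273), and the other is on the blue look-alike box at scene (130,165) / side (218,316). I choose the grey one. The carrier with the green PCB is on the track at scene (287,232), and the stop is at the right end, around (350,225).

```bash
python3 - <<'E'
from h import *
S={}
for n in('scene','side'):
    z=np.load(f'/tmp/{n}.npz');im,d=z['im'],z['d'];i=robot.camera_info(n)
    vv,uu=np.mgrid[:384,:512];P=world(i,d,uu,vv);P[d==0]=np.nan
    R,G,B=[im[...,k].astype(int) for k in range(3)]
    hsv=cv2.cvtColor(im,cv2.COLOR_RGB2HSV)
    red=((R>140)&(G<70)&(B<70)).astype(np.uint8)
    k,l,st,c=cv2.connectedComponentsWithStats(red)
    for j in range(1,k):
        if st[j,4]>25:
            p=P[l==j];zz=np.nanpercentile(p[:,2],90);t=p[p[:,2]>zz-.006]
            print(n,'red',c[j].round(),st[j,4],'topz',zz.round(4),'med',np.nanmedian(t,0).round(4),np.nanmin(p,0).round(3),np.nanmax(p,0).round(3))
    gr=((G>R+30)&(G>B+20)&(G<160)).astype(np.uint8)
    k,l,st,c=cv2.connectedComponentsWithStats(gr);j=1+np.argmax(st[1:,4]);p=P[l==j]
    print(n,'pcb',c[j],st[j,4],np.nanmedian(p,0).round(4),)
    rc=cv2.minAreaRect(p[~np.isnan(p[:,0])][:,:2].astype(np.float32));print(rc)
    # grey lid: z ~.06
    m=(np.abs(P[...,2]-.06)<.006)&(hsv[...,1]<40)&(P[...,1]<0)&(P[...,0]>.2)
    k,l,st,c=cv2.connectedComponentsWithStats(m.astype(np.uint8));j=1+np.argmax(st[1:,4]);p=P[l==j]
    print(n,'lid',c[j],st[j,4],np.nanmedian(p[:,2]));print(cv2.minAreaRect(p[:,:2].astype(np.float32)))
    np.save(f'/tmp/{n}P',P)
z=np.load('/tmp/scene.npz')['im'][190:280,195:370];a=cv2.resize(z,None,fx=4,fy=4,interpolation=3)
z=np.load('/tmp/scene.npz')['im'][150:235,110:200];b=cv2.resize(z,(254,240),interpolation=3)
z=np.load('/tmp/side.npz')['im'][235:310,250:320];c=cv2.resize(z,(224,240),interpolation=3)
o=np.zeros((600,700,3),np.uint8);o[:360]=a;o[360:,:254]=b;o[360:,254:478]=c;save('crop1.png',o)
E
```

```text
scene red [130. 164.] 33 topz 0.1004 med [ 0.193  -0.3459  0.0962] [ 0.175 -0.367  0.088] [ 0.207 -0.329  0.101]
scene red [145. 196.] 51 topz 0.1028 med [ 0.4067 -0.3117  0.1005] [ 0.378 -0.333  0.089] [ 0.419 -0.295  0.107]
scene pcb [287.05831904 230.40480274] 583 [0.6606 0.0781 0.0803]
((0.6565154194831848, 0.07674072682857513), (0.1022932305932045, 0.14572608470916748), 4.6720194816589355)
scene lid [142.25988142 341.37351779] 1012 0.06021182804759623
((0.9432262182235718, -0.34538549184799194), (0.687449038028717, 0.012543332763016224), 89.88523864746094)
side red [355. 182.] 89 topz 0.026 med [0.8489 0.017  0.0236] [ 0.84  -0.024 -0.002] [0.883 0.089 0.028]
side red [291. 275.] 100 topz 0.1022 med [ 0.3929 -0.324   0.1004] [ 0.375 -0.339  0.094] [ 0.412 -0.304  0.104]
side red [217. 316.] 158 topz 0.0996 med [ 0.181  -0.3591  0.0976] [ 0.162 -0.375  0.09 ] [ 0.201 -0.336  0.104]
side pcb [303.1442623  172.39016393] 305 [0.6562 0.0816 0.0803]
((0.661576509475708, 0.08009207993745804), (0.1045260950922966, 0.13473418354988098), 4.352324485778809)
side lid [284.05565693 271.53375912] 1096 0.05960532363651627
((0.40123826265335083, -0.2751997709274292), (0.1607164740562439, 0.09994199872016907), 82.7756576538086)
```

View pics/crop1.png

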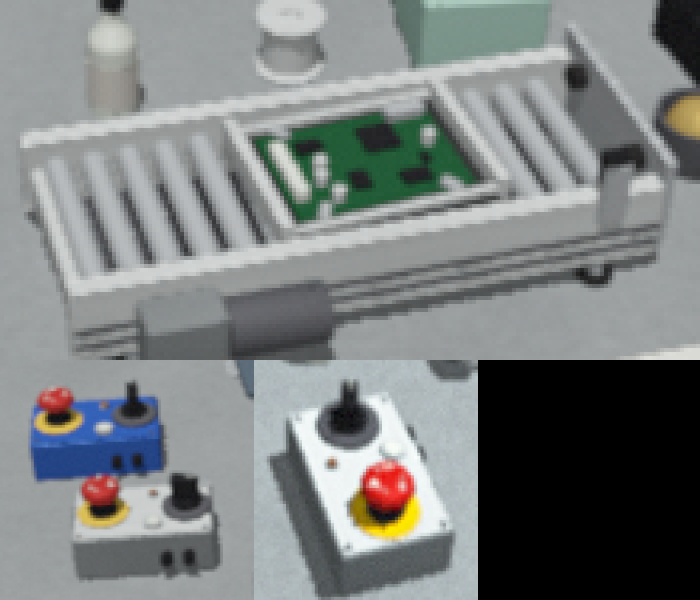

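The crop confirms it: the grey box has the red mushroom near its -y end, with the dial at the other. From the lid rectangle, the mushroom axis is at about (0.396, -0.320). I'll move there with the fingers closing.

>>> jog_arm(motion="0 0 -5 3.5 -13.5 0 0; 0 0 -5 3.5 -13.5 0 0; 0 0 -5 3.5 -13.5 0 0; 0 0 -5 3.5 -13.5 0 0; 0 0 -5 3.5 -13.5 0 0; 0 0 -5 3.5 -13.5 0 0; 0 0 -5 3.5 -13.5 0 0; 0 0 -5 3.5 -13.5 0 0")

```text
time: 0.95
tool_pos: [0.2841, 0.1029, 0.2562]
tool_rot: [0.0, 0.386, 0.922, 0.0]
wrist_force: [2.3, 0.6, -0.2]
finger_gap: -0.0003
```

>>> jog_arm(motion="0 0 -5 2.6 -12 -1 0; 0 0 -5 2.6 -12 -1 0; 0 0 -5 2.6 -12 -1 0; 0 0 -5 2.6 -12 -1 0; 0 0 -5 2.6 -12 -1 0; 0 0 -5 2.6 -12 -1 0; 0 0 -5 2.6 -12 -1 0; 0 0 -5 2.6 -12 -1 0")

```text
time: 1.75
tool_pos: [0.362, -0.2592, 0.2248]
tool_rot: [-0.0, 0.579, 0.815, -0.0]
wrist_force: [-0.1, 0.3, -0.3]
finger_gap: 0.0
```

```bash
cat > w.py <<'E'
from h import *
import sys
print(robot.observe()['tool_pos'].round(4))
im,d,i=grab('wrist');save(sys.argv[1],im)
vv,uu=np.mgrid[:384,:512];P=world(i,d,uu,vv,True);P[d==0]=np.nan
R,G,B=[im[...,k].astype(int) for k in range(3)]
red=((R>120)&(G<80)&(B<80)).astype(np.uint8)
k,l,st,c=cv2.connectedComponentsWithStats(red)
for j in range(1,k):
    if st[j,4]>200:
        p=P[l==j];zz=np.nanpercentile(p[:,2],95)
        print('red',c[j].round(),st[j,4],zz.round(4),'med',np.nanmedian(p,0).round(4),np.nanmin(p,0).round(3),np.nanmax(p,0).round(3))
        q=cv2.findContours((l==j).astype(np.uint8),0,2)[0][0][:,0]
        for h in(.09,.095):
            print(h,cv2.minEnclosingCircle(world(i,None,q[:,0],q[:,1],True,h)[:,:2].astype(np.float32)))
np.savez('/tmp/w',im=im,P=P)
E
python3 w.py w1.png
```

```text
[ 0.362  -0.2592  0.2248]
red [ 69. 214.] 815 0.1 med [ 0.1862 -0.3468  0.0977] [ 0.16  -0.372  0.085] [ 0.204 -0.328  0.101]
0.09 ((0.1804717481136322, -0.3529342710971832), 0.023480771109461784)
0.095 ((0.18361002206802368, -0.34974735975265503), 0.02301837131381035)
```

View pics/w1.png

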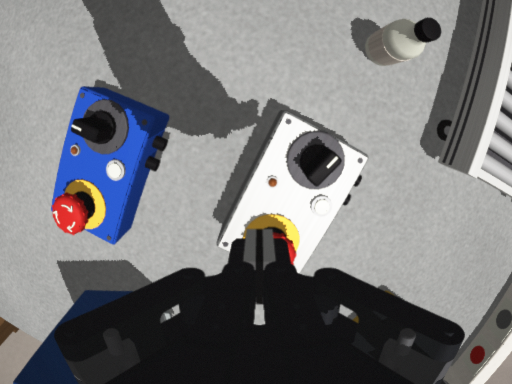

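The wrist view shows the grey box's lid whole at (295,190). The fingers hide most of its mushroom at (283,240). I'll refine from the lid outline.

```bash
python3 - <<'E'
from h import *
z=np.load('/tmp/w.npz');P=z['P'];im=z['im']
m=(np.abs(P[...,2]-.06)<.005)&(P[...,0]>.3)&(P[...,0]<.5)&(P[...,1]<-.12)
k,l,st,c=cv2.connectedComponentsWithStats(m.astype(np.uint8));j=1+np.argmax(st[1:,4]);p=P[l==j]
print(st[j],np.median(p[:,2]))
hull=cv2.convexHull(p[:,:2].astype(np.float32));print(cv2.minAreaRect(hull))
# yellow ring
R,G,B=[im[...,k].astype(int) for k in range(3)]
y=(R>150)&(G>110)&(B<80)&(P[...,0]>.3);q=P[y];print(y.sum(),q.min(0),q.max(0))
r=(R>120)&(G<80)&(B<80)&(P[...,0]>.3);q=P[r];print(r.sum(),q.min(0),q.max(0))
d=np.load('/tmp/sideP.npy');s=np.load('/tmp/side.npz')['im'].astype(int)
m=(s[...,0]>120)&(s[...,1]<80)&(s[...,2]<80)&(d[...,0]>.36)&(d[...,0]<.43)
print(np.nanmin(d[m],0),np.nanmax(d[m],0))
E
```

```text
[ 216  111  153  163 8795] 0.060486581088742386
((0.4010472297668457, -0.2707187533378601), (0.159038245677948, 0.1007305309176445), 82.81523895263672)
75 [ 0.36720627 -0.3201643   0.05985513] [ 0.41793532 -0.28648926  0.09765245]
145 [ 0.37070574 -0.31466612  0.06638333] [ 0.4152105  -0.24315849  0.24217123]
[ 0.37420517 -0.33929366  0.06237783] [ 0.41226724 -0.29418331  0.10438713]
```

>>> jog_arm(motion="0 0 0 1.13 -1.96 -1.5 0; 0 0 0 1.13 -1.96 -2.5 0; 0 0 0 1.13 -1.96 -2.8 0; 0 0 0 1.13 -1.96 -2.8 0")

```text
time: 2.2
tool_pos: [0.3943, -0.3121, 0.1389]
tool_rot: [-0.004, 0.577, 0.817, 0.001]
wrist_force: [-0.7, 0.2, 0.3]
finger_gap: 0.0006
```

>>> jog_arm(motion="0 0 0 0 0 0 0; 0 0 0 0 0 0 0")

```text
time: 2.4
tool_pos: [0.3969, -0.3142, 0.1447]
tool_rot: [0.002, 0.577, 0.817, -0.0]
wrist_force: [0.5, -0.1, 0.2]
finger_gap: 0.0002
```

```bash
python3 - <<'E'
from h import *
z,_,i=grab('scene');w,_,_=grab('side');print(robot.observe()['tool_pos'])
def proj(i,p):
    f=192/np.tan(np.radians(i['fov_y'])/2);E=i['extrinsics'];c=E[:3,:3]@p+E[:3,3];return i['cx']+f*c[0]/-c[2],i['cy']-f*c[1]/-c[2]
for n in('scene','side'):
    print(n,proj(robot.camera_info(n),np.array([.3955,-.318,.102])))
a=cv2.resize(z[160:230,110:180],(500,500),interpolation=3);b=cv2.resize(w[225:305,250:330],(500,500),interpolation=3)
im=np.hstack([a,b]);save('c2.png',cv2.resize(im,(800,400)))
E
```

```text
[ 0.39696128 -0.31449607  0.1447403 ]
scene (np.float64(143.38085276009582), np.float64(193.49855338854462))
side (np.float64(291.3904909076108), np.float64(271.91605766150013))
```

View pics/c2.png

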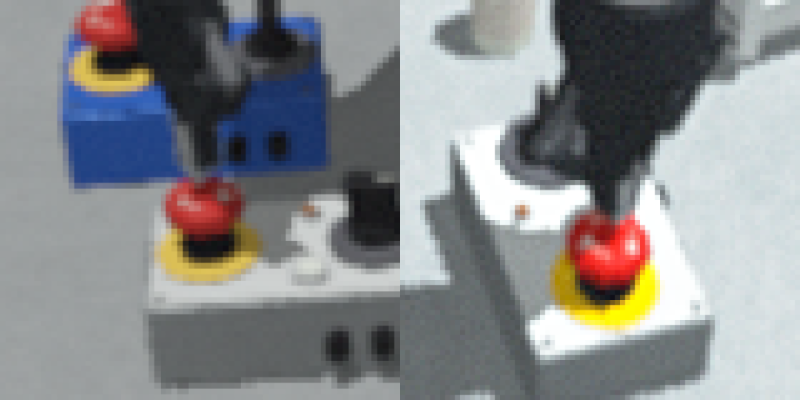

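>>> jog_arm(motion="0 0 0 -0.1 0 -0.5 0; 0 0 0 -0.1 0 -0.6 0; 0 0 0 -0.1 0 -0.75 0; 0 0 0 -0.1 0 -0.85 0; 0 0 0 -0.1 0 -0.85 0")

```text
time: 3.0
tool_pos: [0.3936, -0.3146, 0.1193]
tool_rot: [0.001, 0.577, 0.817, -0.0]
wrist_force: [-0.8, 1.7, 5.2]
finger_gap: 0.0002
```

>>> jog_arm(motion="0 0 0 0 0 -0.1 0; 0 0 0 0 0 -0.2 0; 0 0 0 0 0 -0.2 0")

```text
time: 3.3
tool_pos: [0.3937, -0.3147, 0.1168]
tool_rot: [0.002, 0.577, 0.817, -0.001]
wrist_force: [-5.6, 4.6, 19.6]
finger_gap: 0.0
```

>>> jog_arm(motion="0 0 0 0 0 1 0; 0 0 0 0 0 3 0; 0 0 0 1 1 4 0; 0 0 0 2 2.5 5 0; 0 0 0 3 4 5 0; 0 0 0 4 5 5 0; 0 0 0 5 6 5 0; 0 0 0 5 6 5 0")

```text
time: 4.1
tool_pos: [0.546, -0.1299, 0.2616]
tool_rot: [0.001, 0.575, 0.818, 0.001]
wrist_force: [-0.4, 0.0, -0.3]
finger_gap: 0.0
```

```bash
python3 w.py w2.png; python3 - <<'E'
from h import *
for n in ('side','scene'):
    im,d,i=grab(n);vv,uu=np.mgrid[:384,:512];P=world(i,d,uu,vv);P[d==0]=np.nan
    s=im.astype(int);m=(s[...,0]>120)&(s[...,1]<80)&(s[...,2]<80)&(P[...,0]>.36)&(P[...,0]<.43)&(P[...,1]<0)
    print(n,m.sum(),np.nanpercentile(P[m],[90,97],axis=0)[:,2],np.nanmean(P[m],0))
    np.savez('/tmp/'+n,im=im,d=d,P=P)
    v,u=np.nonzero(m);print(u.mean(),v.mean())
E
```

```text
[ 0.546  -0.1299  0.2616]
red [484. 143.] 627 0.0266 med [0.8475 0.0234 0.0243] [ 0.839 -0.02  -0.001] [0.884 0.084 0.028]
0.09 ((0.7869919538497925, 0.010378096252679825), 0.03881512209773064)
0.095 ((0.7824162840843201, 0.009114091284573078), 0.03814677894115448)
red [100. 273.] 506 0.0954 med [ 0.3987 -0.3097  0.0932] [ 0.375 -0.333  0.083] [ 0.418 -0.293  0.097]
0.09 ((0.3974665403366089, -0.31394678354263306), 0.023124750703573227)
0.095 ((0.39961519837379456, -0.3096120059490204), 0.022727269679307938)
side 116 [0.09498147 0.09575516] [ 0.39096217 -0.32406072  0.09157182]
290.6810344827586 276.80172413793105
scene 64 [0.09518678 0.0963159 ] [ 0.40577858 -0.31408955  0.09028007]
145.3125 198.109375
```

View pics/w2.png

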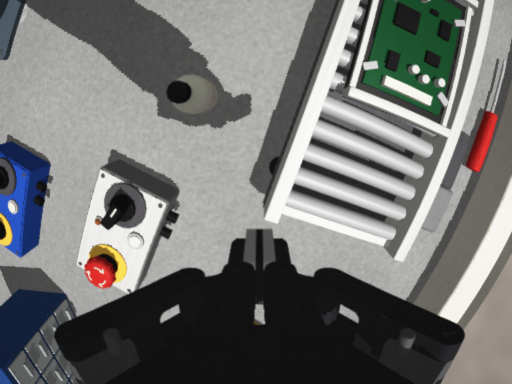

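The wrist view shows the mushroom at (100,273). Its top now reads 0.095 in all views against 0.102 before, so it is latched. The carrier at (415,60) is a little askew. Next I'll measure the track and carrier.

```bash
python3 - <<'E'
from h import *
A={n:np.load(f'/tmp/{n}.npz') for n in('w','scene','side')}
for n,z in A.items():
    P=z['P'];ok=(P[...,0]>.5)&(P[...,0]<.82)&(P[...,1]>-.25)&(P[...,1]<.4)
    h=np.histogram(P[ok][:,2],np.arange(.06,.13,.003));print(n,dict(zip((h[1][:-1]*1e3).round().astype(int).tolist(),h[0].tolist())))
    for lo,hi in((.081,.089),(.091,.106)):
        m=ok&(P[...,2]>lo)&(P[...,2]<hi)
        k,l,st,c=cv2.connectedComponentsWithStats(m.astype(np.uint8))
        for j in range(1,k):
            if st[j,4]>60:
                p=P[l==j];r=cv2.minAreaRect(p[:,:2].astype(np.float32));print(lo,c[j].round(),st[j,4],'z',np.median(p[:,2]).round(4),np.round(r[0],4),np.round(r[1],4),round(r[2],2))
E
```

```text
w {60: 1258, 63: 1708, 66: 4254, 69: 6195, 72: 1074, 75: 972, 78: 3522, 81: 5636, 84: 8460, 87: 427, 90: 626, 93: 1037, 96: 11, 99: 0, 102: 0, 105: 0, 108: 0, 111: 0, 114: 0, 117: 0, 120: 0, 123: 0, 126: 0}
0.081 [312. 110.] 3760 z 0.0854 [ 0.5736 -0.0435] [0.0173 0.2545] 0.66
0.081 [415.  49.] 7246 z 0.0823 [0.6579 0.0702] [0.1288 0.1737] 3.01
0.081 [449. 133.] 3290 z 0.0853 [0.7405 0.0132] [0.019  0.3636] 0.48
0.091 [473.   2.] 66 z 0.0939 [0.7082 0.1592] [0.0217 0.009 ] 33.42
0.091 [398. 111.] 1051 z 0.0943 [ 0.6629 -0.0106] [0.1296 0.011 ] 3.85
scene {60: 393, 63: 595, 66: 830, 69: 734, 72: 379, 75: 471, 78: 821, 81: 1075, 84: 740, 87: 237, 90: 192, 93: 111, 96: 48, 99: 38, 102: 70, 105: 55, 108: 18, 111: 6, 114: 15, 117: 2, 120: 18, 123: 4, 126: 0}
0.081 [274. 216.] 567 z 0.0839 [0.6399 0.053 ] [0.449  0.1588] 89.76
0.081 [280. 240.] 1240 z 0.0837 [0.6727 0.0305] [0.1655 0.4   ] 0.32
0.081 [355. 235.] 62 z 0.0839 [0.7346 0.2567] [0.0384 0.0527] 12.57
0.091 [349. 216.] 190 z 0.1006 [0.6541 0.2745] [0.1885 0.0244] 0.78
0.091 [311. 222.] 84 z 0.0933 [0.6539 0.1576] [0.1305 0.0138] 3.61
0.091 [259. 234.] 78 z 0.0931 [ 0.6654 -0.0104] [0.132  0.0113] 3.8
side {60: 333, 63: 389, 66: 618, 69: 437, 72: 161, 75: 225, 78: 353, 81: 586, 84: 485, 87: 127, 90: 105, 93: 94, 96: 28, 99: 33, 102: 43, 105: 28, 108: 1, 111: 0, 114: 0, 117: 1, 120: 0, 123: 0, 126: 0}
0.081 [291. 180.] 494 z 0.0842 [0.6519 0.0518] [0.4557 0.1828] 89.23
0.081 [320. 181.] 643 z 0.0838 [ 0.67  -0.009] [0.1627 0.3297] 0.62
0.091 [279. 143.] 161 z 0.1001 [0.6549 0.2714] [0.1821 0.0243] 0.11
0.091 [319. 184.] 79 z 0.0934 [ 0.6637 -0.0146] [0.128  0.0138] 4.24
```

>>> jog_arm(motion="0 0 -1.7 1.7 1 -1 55; 0 0 -3.4 3.4 1.83 -2 55; 0 0 -3.74 3.73 1.83 -3 55; 0 0 -3.74 3.73 1.83 -4 55; 0 0 -3.74 3.73 1.83 -4 55; 0 0 -3.74 3.73 1.83 -4 55")

```text
time: 4.85
tool_pos: [0.6535, -0.0808, 0.1406]
tool_rot: [-0.001, 0.703, 0.711, -0.001]
wrist_force: [0.1, -0.1, 0.6]
finger_gap: 0.0553
```

```bash
python3 - <<'E'
from h import *
o=robot.observe();print(o['tool_pos'],o['finger_gap'],o['q'].round(2))
P={}
for n in('scene','side'):
    im,d,i=grab(n);vv,uu=np.mgrid[:384,:512];p=world(i,d,uu,vv);p[d==0]=np.nan
    t=o['tool_pos'];m=(abs(p[...,0]-t[0])<.07)&(abs(p[...,1]-t[1])<.03)&(p[...,2]<.2)
    q=p[m&(im.max(2)<90)&(p[...,2]>.09)];print(n,len(q),np.percentile(q,[1,50,99],axis=0).round(3))
E
```

```text
[ 0.65346158 -0.08083893  0.14062959] 0.0552762196982756 [-0.22  0.41  0.29  1.46 -0.    1.33]
scene 208 [[ 0.622 -0.097  0.124]
 [ 0.694 -0.085  0.174]
 [ 0.721 -0.068  0.2  ]]
side 291 [[ 0.592 -0.102  0.131]
 [ 0.654 -0.09   0.18 ]
 [ 0.715 -0.069  0.199]]
```

>>> jog_arm(motion="0 0 0 0.15 0 -0.7 55; 0 0 0 0.15 0 -1.2 55; 0 0 0 0.15 0 -1.4 55; 0 0 0 0.15 0 -1.4 55; 0 0 0 0.15 0 -1.4 55")

```text
time: 5.45
tool_pos: [0.6596, -0.0795, 0.0996]
tool_rot: [0.0, 0.702, 0.712, 0.0]
wrist_force: [0.6, -0.6, 0.3]
finger_gap: 0.055
```

>>> jog_arm(motion="0 0 0 0 0.4 0 55; 0 0 0 0 0.8 0 55; 0 0 0 0 1.2 0 55; 0 0 0 0 1.5 0 55; 0 0 0 0 1.8 0 55; 0 0 0 0 2.1 0 55; 0 0 0 0 2.4 0 55; 0 0 0 0 2.4 0 55")

```text
time: 6.25
tool_pos: [0.6596, -0.0055, 0.0988]
tool_rot: [-0.001, 0.702, 0.713, 0.001]
wrist_force: [0.5, -0.3, -0.4]
finger_gap: 0.0549
```

```bash
cat > c.py <<'E'
from h import *
o=robot.observe();print(o['tool_pos'].round(4),o['wrist_force'].round(1))
for n in('scene','side','wrist'):
    im,d,i=grab(n);vv,uu=np.mgrid[:384,:512];P=world(i,d,uu,vv,n=='wrist');P[d==0]=np.nan
    m=(P[...,0]>.58)&(P[...,0]<.735)&(P[...,1]>-.05)&(P[...,1]<.30)&(P[...,2]>.091)&(P[...,2]<.0975)&(im.min(2)>110)
    k,l,st,c=cv2.connectedComponentsWithStats(m.astype(np.uint8))
    for j in range(1,k):
        if st[j,4]>40:
            p=P[l==j];r=cv2.minAreaRect(p[:,:2].astype(np.float32));print(n,c[j].round(),st[j,4],np.round(r[0],4),np.round(r[1],4),round(r[2],2))
    save(f'last_{n}.png',im)
    np.savez('/tmp/'+n,im=im,d=d,P=P)
E
python3 c.py
```

```text
[ 0.6596 -0.0055  0.0988] [ 0.5 -0.3 -0.4]
scene [319. 222.] 87 [0.6584 0.1809] [0.1285 0.0119] 1.32
side [292. 157.] 52 [0.6597 0.1782] [0.1291 0.0122] 1.31
wrist [265. 113.] 400 [0.6618 0.0621] [0.0095 0.0092] 46.16
wrist [349. 114.] 376 [0.6979 0.0634] [0.0095 0.0097] 13.12
wrist [301. 125.] 393 [0.6769 0.0576] [0.0093 0.0094] 5.72
wrist [268. 226.] 5068 [0.6637 0.0125] [0.13   0.0107] 1.77
```

>>> jog_arm(motion="0 0 0 0 0.25 0 55; 0 0 0 0 0.5 0 55; 0 0 0 0 0.7 0 55; 0 0 0 0 0.9 0 55; 0 0 0 0 1.1 0 55; 0 0 0 0 1.25 0 55; 0 0 0 0 1.35 0 55")

```text
time: 7.1
tool_pos: [0.6594, 0.0338, 0.0987]
tool_rot: [-0.0, 0.702, 0.712, -0.0]
wrist_force: [0.5, -2.0, -1.2]
finger_gap: 0.0551
```

```bash
python3 c.py; python3 - <<'E'
import cv2,numpy as np
a=cv2.imread('pics/last_scene.png')[195:265,265:375];b=cv2.imread('pics/last_wrist.png')
o=np.zeros((384,800,3),np.uint8);o[:,:512]=b;o[:183,512:]=cv2.resize(a,(288,183),interpolation=3);c=cv2.imread('pics/last_side.png')[125:195,245:355]
o[190:373,512:]=cv2.resize(c,(288,183),interpolation=3);cv2.imwrite('pics/c3.png',o)
E
```

```text
[0.6594 0.0338 0.0987] [ 0.5 -2.  -1.2]
scene [332. 221.] 81 [0.6621 0.2195] [0.133  0.0112] 0.47
wrist [267. 119.] 407 [0.6623 0.1007] [0.0095 0.0092] 46.17
wrist [350. 121.] 361 [0.6982 0.1011] [0.0091 0.0095] 44.24
wrist [302. 131.] 378 [0.6775 0.0959] [0.0092 0.0093] 74.12
wrist [267. 230.] 4880 [0.6633 0.0511] [0.1293 0.0101] 0.88
```

View pics/c3.png

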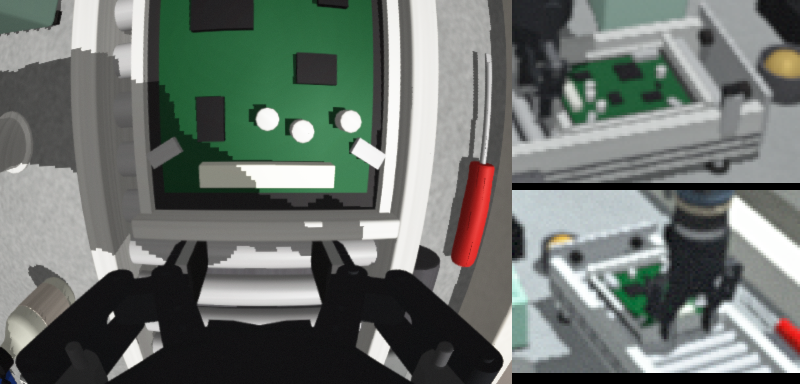

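Both fingers sit on the rear bar (wrist 185 and 345, 245), the carrier is nearly parallel to the track, and the buffers are close ahead. I'll keep pushing and watch the force.

>>> jog_arm(motion="0 0 0 0 0.15 0 55; 0 0 0 0 0.3 0 55; 0 0 0 0 0.45 0 55; 0 0 0 0 0.45 0 55")

```text
time: 7.65
tool_pos: [0.6596, 0.0478, 0.099]
tool_rot: [-0.0, 0.702, 0.712, 0.001]
wrist_force: [-0.7, 1.0, 0.2]
finger_gap: 0.0553
```

>>> jog_arm(motion="0 0 0 0 0.15 0 55; 0 0 0 0 0.3 0 55; 0 0 0 0 0.3 0 55")

```text
time: 7.95
tool_pos: [0.6596, 0.0568, 0.0989]
tool_rot: [-0.0, 0.702, 0.712, 0.001]
wrist_force: [0.4, 0.5, 0.1]
finger_gap: 0.0553
```

>>> jog_arm(motion="0 0 0 0 0.1 0 55; 0 0 0 0 0.2 0 55; 0 0 0 0 0.2 0 55")

```text
time: 8.25
tool_pos: [0.6595, 0.0624, 0.0988]
tool_rot: [-0.0, 0.702, 0.712, 0.0]
wrist_force: [-0.5, -1.2, -1.0]
finger_gap: 0.0547
```

>>> jog_arm(motion="0 0 0 0 0.1 0 55; 0 0 0 0 0.15 0 55; 0 0 0 0 0.15 0 55")

```text
time: 8.55
tool_pos: [0.6595, 0.0667, 0.0988]
tool_rot: [-0.0, 0.702, 0.712, 0.0]
wrist_force: [-0.5, -0.8, 1.0]
finger_gap: 0.055
```

```bash
python3 c.py
```

```text
[0.6595 0.0667 0.0988] [-0.5 -0.8  1. ]
scene [340. 217.] 64 [0.652  0.2525] [0.1049 0.0114] 0.45
wrist [267. 119.] 406 [0.6625 0.133 ] [0.0092 0.0096] 16.42
wrist [350. 121.] 359 [0.6981 0.1335] [0.0091 0.0096] 56.44
wrist [302. 131.] 384 [0.6774 0.1283] [0.0092 0.0094] 63.47
wrist [268. 230.] 4830 [0.6633 0.0832] [0.1296 0.0105] 0.88
```

>>> jog_arm(motion="0 0 0 0 0.1 0 55; 0 0 0 0 0.15 0 55; 0 0 0 0 0.15 0 55")

```text
time: 9.0
tool_pos: [0.6595, 0.0711, 0.0987]
tool_rot: [-0.0, 0.702, 0.712, 0.0]
wrist_force: [0.1, -0.9, -0.1]
finger_gap: 0.055
```

>>> jog_arm(motion="0 0 0 0 0.1 0 55; 0 0 0 0 0.1 0 55; 0 0 0 0 0.1 0 55")

```text
time: 9.3
tool_pos: [0.6595, 0.0738, 0.0987]
tool_rot: [-0.0, 0.702, 0.712, -0.0]
wrist_force: [-0.2, -1.9, -0.0]
finger_gap: 0.055
```

>>> jog_arm(motion="0 0 0 0 0.1 0 55; 0 0 0 0 0.1 0 55; 0 0 0 0 0.1 0 55")

```text
time: 9.6
tool_pos: [0.6593, 0.074, 0.0988]
tool_rot: [0.002, 0.703, 0.711, -0.002]
wrist_force: [-1.0, -7.6, 0.6]
finger_gap: 0.0552
```

>>> jog_arm(motion="0 0 0 0 0.1 0 55; 0 0 0 0 0.15 0 55; 0 0 0 0 0.15 0 55; 0 0 0 0 0.15 0 55")

```text
time: 10.0
tool_pos: [0.6591, 0.0742, 0.0988]
tool_rot: [0.004, 0.703, 0.711, -0.005]
wrist_force: [-2.3, -15.6, 1.2]
finger_gap: 0.0549
```

```bash
python3 c.py; python3 - <<'E'
import numpy as np
z=np.load('/tmp/wrist.npz');P=z['P']
# slopes: track frames (z~.085) inner edges & rear bar top edge
m=(abs(P[...,2]-.085)<.003)
for lo,hi in((.56,.585),(.73,.752)):
    q=P[m&(P[...,0]>lo)&(P[...,0]<hi)&(P[...,1]>-.02)&(P[...,1]<.2)]
    ys=np.arange(-.02,.2,.01);a=[];b=[]
    for y in ys:
        s=q[(q[:,1]>=y)&(q[:,1]<y+.01)]
        if len(s)>20:a.append(y);b.append([s[:,0].min(),s[:,0].max()])
    print(len(q),np.degrees(np.polyfit(a,np.array(b),1)[0]),np.mean(b,0))
m=(abs(P[...,2]-.094)<.003)&(abs(P[...,1]-.09)<.02);q=P[m]
print(len(q),np.degrees(np.polyfit(q[:,0],q[:,1],1)[0]),q.min(0),q.max(0))
m=(P[...,2]>.09)&(P[...,2]<.11)&(P[...,1]>.2);print(m.sum())
E
```

```text
[0.6591 0.0742 0.0988] [ -2.3 -15.6   1.2]
scene [344. 220.] 43 [0.6691 0.2594] [0.0677 0.0118] 2.45
side [285. 146.] 60 [0.661  0.2559] [0.1305 0.0289] 6.81
wrist [267. 120.] 414 [0.6623 0.1402] [0.0091 0.0097] 0.73
wrist [350. 122.] 361 [0.698  0.1406] [0.0093 0.0093] 44.04
wrist [302. 132.] 396 [0.6772 0.1354] [0.0095 0.0092] 52.57
wrist [267. 231.] 4839 [0.663  0.0905] [0.129  0.0106] 0.51
7541 [-1.80203791  0.31702027] [0.56453846 0.57976109]
7802 [-1.16380973  0.22118329] [0.73138525 0.74720242]
5922 0.725518851141217 [0.5980084  0.07002738 0.09100086] [0.72749364 0.09630206 0.09699921]
0
```

>>> jog_arm(motion="0 0 0 0 -0.5 0 55; 0 0 0 0 -1 0.5 55; 0 0 0 0 -1 2 60; 0 0 0 0 -1 3.5 60; 0 0 0 0 -1 5 60; 0 0 0 0 -1 6 60; 0 0 0 0 -1 6 60")

```text
time: 10.85
tool_pos: [0.6618, 0.0514, 0.2878]
tool_rot: [0.005, 0.702, 0.712, 0.005]
wrist_force: [0.8, 0.0, 0.6]
finger_gap: 0.0597
```

```bash
python3 c.py; python3 - <<'E'
import cv2,numpy as np
a=cv2.imread('pics/last_wrist.png');cv2.imwrite('pics/w4.png',a)
E
```

```text
[0.6618 0.0514 0.2878] [0.8 0.  0.6]
scene [342. 216.] 69 [0.6539 0.2599] [0.0996 0.0147] 1.12
scene [294. 233.] 63 [0.6896 0.09  ] [0.0825 0.0105] 0.18
side [279. 147.] 72 [0.6483 0.2622] [0.0961 0.0306] 2.48
side [305. 169.] 59 [0.6615 0.0871] [0.0123 0.1279] 89.24
wrist [256.   7.] 56 [0.656  0.2295] [0.0082 0.0085] 67.36
wrist [261.  90.] 61 [0.6626 0.1404] [0.0082 0.0083] 2.15
wrist [296.  91.] 69 [0.6979 0.1404] [0.0093 0.0083] 2.55
wrist [275.  95.] 66 [0.6774 0.135 ] [0.0088 0.0087] 46.18
wrist [265. 139.] 1058 [0.6636 0.0901] [0.1274 0.0102] 0.94
```

View pics/w4.png

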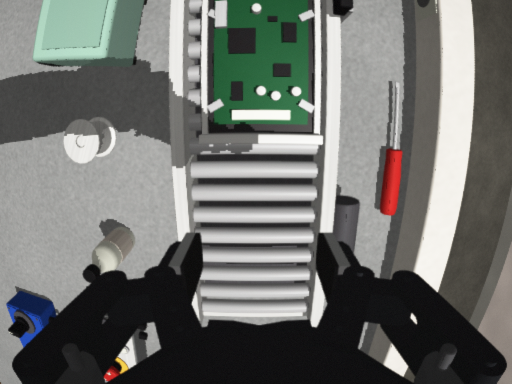

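>>> jog_arm(motion="0 0 0 0 1.5 0 60; 0 0 0 0 3 0 60; 0 0 0 0 4 0 60; 0 0 0 0 4 0 60; 0 0 0 0 4 0 60")

```text
time: 11.5
tool_pos: [0.6587, 0.1718, 0.2763]
tool_rot: [-0.001, 0.702, 0.713, -0.002]
wrist_force: [0.2, -1.1, -0.0]
finger_gap: 0.06
```

```bash
python3 c.py; python3 - <<'E'
import cv2,numpy as np
a=cv2.imread('pics/last_wrist.png')[20:170,180:350];cv2.imwrite('pics/w5.png',cv2.resize(a,(680,600),interpolation=cv2.INTER_CUBIC))
E
```

```text
[0.6587 0.1718 0.2763] [ 0.2 -1.1 -0. ]
scene [341. 215.] 67 [0.6505 0.259 ] [0.0138 0.1054] 88.29
scene [291. 228.] 80 [0.663  0.0896] [0.1304 0.011 ] 0.94
side [303. 169.] 61 [0.6583 0.0858] [0.1196 0.0143] 0.41
wrist [261.  89.] 1254 [0.6613 0.2601] [0.1299 0.0107] 0.74
wrist [257. 118.] 60 [0.6566 0.23  ] [0.0081 0.0082] 0.44
wrist [261. 203.] 59 [0.6619 0.1405] [0.0088 0.0083] 34.87
wrist [294. 203.] 60 [0.6981 0.1403] [0.0086 0.009 ] 50.01
wrist [275. 207.] 61 [0.6772 0.1355] [0.0087 0.0091] 2.68
wrist [260. 244.] 890 [0.6623 0.0909] [0.1272 0.0103] 0.53
```

View pics/w5.png

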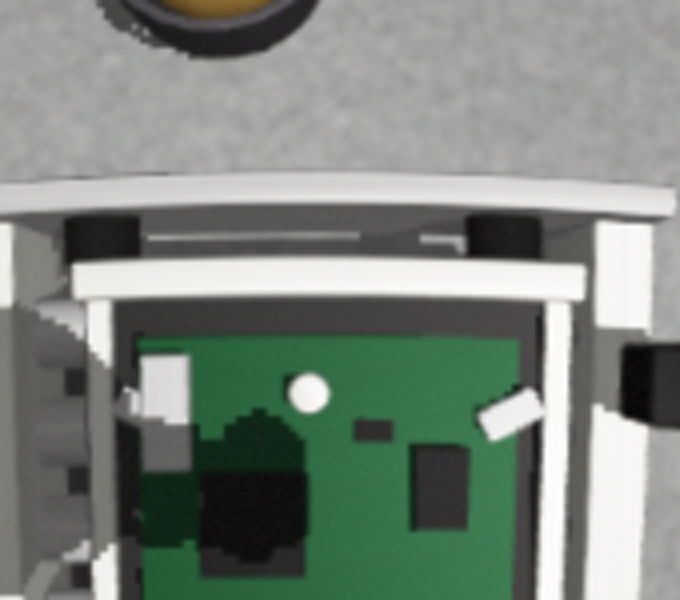

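Both black buffers (100,240) and (505,235) meet the front bar, and the bar is parallel to the end plate. The carrier is home. Next is the mushroom.

>>> jog_arm(motion="0 0 3.4 -5 -10 0 70; 0 0 3.4 -5 -10 0 70; 0 0 3.4 -5 -10 0 70; 0 0 3.4 -5 -10 0 70; 0 0 3.4 -5 -10 0 70; 0 0 3.4 -5 -10 0 70; 0 0 3.4 -5 -10 0 70; 0 0 3.4 -5 -10 0 70")

```text
time: 12.45
tool_pos: [0.5071, -0.1336, 0.2791]
tool_rot: [0.0, 0.593, 0.806, -0.001]
wrist_force: [-0.9, 0.6, 1.0]
finger_gap: 0.0696
```

>>> jog_arm(motion="0 0 0 -3.7 -6.05 -1 70; 0 0 0 -3.7 -6.05 -2 70; 0 0 0 -3.7 -6.05 -3 70; 0 0 0 -3.7 -6.05 -4 70; 0 0 0 -3.7 -6.05 -4 70; 0 0 0 -3.7 -6.05 -4 70; 0 0 0 -3.7 -6.05 -4 70; 0 0 0 -3.7 -6.05 -4 70")

```text
time: 13.25
tool_pos: [0.3994, -0.3104, 0.1601]
tool_rot: [0.001, 0.589, 0.808, 0.0]
wrist_force: [0.6, -0.7, 0.3]
finger_gap: 0.0696
```

```bash
python3 w.py w6.png; python3 - <<'E'
from h import *
n=0
ims=[]
for nme,r in(('wrist',None),('side',(200,290,245,335)),('scene',(150,230,105,185))):
    im,_,i=grab(nme)
    if r is None: im=im[150:384,140:400];ims.append(cv2.resize(im,(445,400)))
    else: ims.append(cv2.resize(im[r[0]:r[1],r[2]:r[3]],(175*1,200),interpolation=3))
o=np.zeros((400,620,3),np.uint8);o[:,:445]=ims[0];o[:200,445:]=ims[1];o[200:,445:]=ims[2];save('c6.png',o)
print(robot.observe()['tool_pos'])
E
```

```text
[ 0.3994 -0.3104  0.1601]
red [  9. 181.] 699 0.0995 med [ 0.1943 -0.348   0.0969] [ 0.178 -0.374  0.087] [ 0.204 -0.328  0.101]
0.09 ((0.18192890286445618, -0.35302188992500305), 0.023094862699508667)
0.095 ((0.18713980913162231, -0.35007721185684204), 0.022483520209789276)
red [250. 222.] 1957 0.0956 med [ 0.3954 -0.3151  0.0939] [ 0.372 -0.338  0.062] [ 0.417 -0.297  0.097]
0.09 ((0.3950193524360657, -0.31483203172683716), 0.022470779716968536)
0.095 ((0.39456456899642944, -0.31290268898010254), 0.021876005455851555)
[ 0.39996056 -0.31025845  0.16059994]
```

View pics/c6.png

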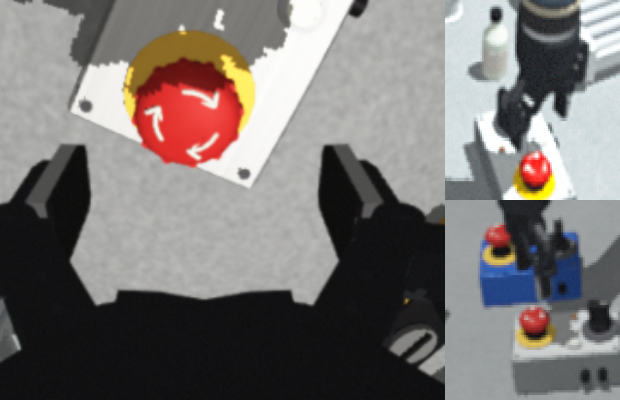

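>>> jog_arm(motion="0 0 0 -0.17 -0.13 -0.5 70; 0 0 0 -0.17 -0.13 -1.2 70; 0 0 0 -0.17 -0.13 -1.7 70; 0 0 0 -0.17 -0.13 -2.1 70; 0 0 0 -0.17 -0.13 -2.27 70; 0 0 0 -0.17 -0.13 -2.27 70; 0 0 0 -0.17 -0.13 -2.27 70")

```text
time: 14.15
tool_pos: [0.3937, -0.3146, 0.0912]
tool_rot: [0.0, 0.589, 0.808, -0.0]
wrist_force: [-0.2, -0.2, 0.1]
finger_gap: 0.0699
```

>>> jog_arm(motion="0 0 0 0 0 0 36; 0 0 0 0 0 0 36; 0 0 0 0 0 0 36; 0 0 0 0 0 0 36; 0 0 0 0 0 0 36")

```text
time: 14.65
tool_pos: [0.3944, -0.3147, 0.092]
tool_rot: [0.001, 0.589, 0.808, 0.0]
wrist_force: [1.1, 1.7, 6.4]
finger_gap: 0.0422
```

>>> jog_arm(motion="0 0 -1.3 0 0 0 36; 0 0 -2.6 0 0 0 36; 0 0 -3.9 0 0 0 36; 0 0 -5.2 0 0 0 36; 0 0 -6.5 0 0 0 36; 0 0 -7.8 0 0 0 36; 0 0 -9 0 0 0 36; 0 0 -10 0 0 0 36")

```text
time: 15.45
tool_pos: [0.3953, -0.3148, 0.0924]
tool_rot: [0.002, 0.876, 0.482, 0.002]
wrist_force: [2.7, 1.1, 6.4]
finger_gap: 0.0419
```

>>> jog_arm(motion="0 0 0 0 0 0 36; 0 0 0 0 0 0 36")

```text
time: 15.65
tool_pos: [0.3953, -0.3148, 0.0924]
tool_rot: [0.002, 0.875, 0.484, 0.002]
wrist_force: [3.1, 1.4, 5.9]
finger_gap: 0.042
```

>>> jog_arm(motion="0 0 0 0 0 0 72; 0 0 0 0 0 0 72; 0 0 0 0 0 0 72; 0 0 0 0 0 0 72")

```text
time: 16.05
tool_pos: [0.3929, -0.314, 0.0899]
tool_rot: [-0.001, 0.876, 0.483, -0.0]
wrist_force: [-0.0, -0.4, 0.4]
finger_gap: 0.0718
```

>>> jog_arm(motion="0 0 0 0 0 0.5 72; 0 0 0 0 0 1.2 72; 0 0 0 0 0 2.2 72; 0 0 0 0 0 3.5 72; 0 0 0 0.5 0.5 5 72; 0 0 0 1 2 5 72; 0 0 0 2 4 5 72; 0 0 0 2 4 5 72")

```text
time: 16.85
tool_pos: [0.4546, -0.1912, 0.2413]
tool_rot: [-0.0, 0.875, 0.485, 0.001]
wrist_force: [-0.9, -0.6, 0.7]
finger_gap: 0.0718
```

```bash
python3 w.py w7.png; python3 c.py; python3 - <<'E'
from h import *
for n in ('side','scene'):
    z=np.load(f'/tmp/{n}.npz');im,P=z['im'],z['P']
    s=im.astype(int);m=(s[...,0]>120)&(s[...,1]<80)&(s[...,2]<80)&(P[...,0]>.36)&(P[...,0]<.43)&(P[...,1]<0)
    print(n,m.sum(),np.nanpercentile(P[m],[90,97],axis=0)[:,2],np.nanmean(P[m],0))
E
```

```text
[ 0.4546 -0.1912  0.2413]
red [273. 304.] 792 0.1029 med [ 0.3981 -0.3098  0.1007] [ 0.371 -0.335  0.064] [ 0.418 -0.293  0.104]
0.09 ((0.393639475107193, -0.3190992772579193), 0.023946775123476982)
0.095 ((0.395476758480072, -0.3156031370162964), 0.023504195734858513)
[ 0.455  -0.1902  0.2409] [-0.1  1.2 -0.2]
scene [343. 217.] 59 [0.656  0.2598] [0.097 0.013] 0.23
scene [295. 235.] 44 [0.6996 0.0897] [0.0103 0.0653] 88.91
side [273. 147.] 47 [0.6153 0.2631] [0.0654 0.029 ] 1.29
side 114 [0.10236601 0.10305424] [ 0.39094576 -0.32504276  0.09909677]
scene 69 [0.10261574 0.10360706] [ 0.40600683 -0.31430896  0.09777178]
```

View pics/last_side.png

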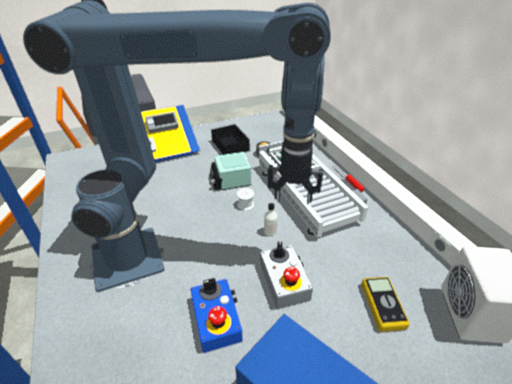

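The side view shows the red mushroom up at (291,275), with its top back at 0.102–0.103. The bystanders haven't moved, the front bar is still at y = 0.260, and the arm is clear. I'm handing in.

```bash
python3 -c "
from workcell import robot
print(robot.job_done())"
```

```text
the job is handed in; nothing more can be done
None
```

I did the job in the order asked and handed it in at about 17 s of the 61 s allowed.

- **Press:** I pushed the grey box's mushroom down with closed fingers to about 20 N. Its top dropped from 0.102 m to 0.095 m in all three cameras, so it latched.
- **Carrier:** I then slid the carrier along the rollers with two spread fingers on the rear bar until it met the buffers, finishing at about 16 N. A close view from above showed the front bar meeting both buffers.
- **Release:** I gripped the head, turned it about 50° clockwise and let go. Its top sprang back to 0.102–0.103 m in all three views.
- **Last checks:** The front bar was still at y = 0.260 m, the bystanders looked unmoved in the side view, and the arm was clear with nothing touching.

**Disagreements:** The squareness readings did not fully agree. From close by, the carrier's bars read 0.5–0.9° in the world frame against roughly 0.5° for the track, which is within the measuring noise. Two rougher outlines, from the scene and side cameras during the push, gave 2.5° and 6.8°. I discounted them because the shapes were only part of the bar or included other parts. The mushroom's position differed by up to about 5 mm between views, and the grip still closed on the head.

I viewed 11 pictures, one over the budget of 10.

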